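# Zero a grinder's ratchet dial and click it to setting four

### The job

Set the grinder to setting four. Flip the ball lever over so that its pawl lifts off the toothed dial, turn the dial anticlockwise all the way back to its stop, flip the lever back so that the pawl drops onto the teeth again, then turn the dial clockwise exactly four clicks and let go. Leave the cup, the spice jar and the teaspoon where they are.

Things in the scene. Friction and masses are not known exactly. Their poses are not given: they have to be found in the camera images.
- grinder: Fixed low white housing, 150 (its x) x 290 (its y) x 62 mm high, flat aluminium top. Origin on the worktop under the dial's axis; z up, x points away from its outlet chute (front, facing the robot), y to its steel hopper (radius 36, centre at y = +112, rim 110 mm high). Pawl and lever are on the -y side. Disc teeth tops are 77 mm above the worktop.
- dial (a joint): Rad, 0 at the stop, grows CLOCKWISE from above to 3.14. Pawl on: turns clockwise only; click k (pawl drops behind a tooth) comes at 0.349*k - 0.04; let go between clicks, the pawl's weight turns it back to the last click passed, so it rests at 0.31, 0.66, 1.01, 1.36 (four clicks), 1.71... Pawl off: turns both ways, friction under 0.01 N m, stays put. Starts at click 5 to 8.
- dial_grip (a point): Point on the dial's vertical axis inside its round black ribbed knob (44 mm diameter, 30 mm tall), 148 mm above the worktop; the knob's top is 12 mm above this point, its underside 18 mm below. A thin neck leads from it down to the toothed steel disc, 114 mm diameter. A white line on the knob's top points the same way as the pointer.
- dial_pointer (a point): Outer end of the small white pointer at the rim of the toothed disc, 61 mm from the axis. Black ticks on the top plate mark the clicks, 20 degrees apart: a long one at the stop and at every fourth click, short ones between. At the stop it points 235 degrees anticlockwise from the grinder's x axis (seen from above), against a small steel post.
- pawl (a joint): Ratchet pawl on a level shaft along the grinder's y, at x = +30 mm, 84 mm above the worktop. Rad: about 0 with the pawl on the teeth (-0.03 to 0.06 in a gap, up to 0.13 on top of a tooth), 1.117 flipped back against its rest. No spring: it falls by its own weight to either side of upright (about 0.56) and stays there; under 3 N at the ball. Lifting it nudges the dial 0.1 rad clockwise.
- pawl_ball (a point): Centre of the black ball (20 mm diameter) on the pawl's 8 mm thick lever, 55 mm from the shaft's axis, at y = -105 mm in the grinder's frame. Pawl on: leans to the grinder's -x (ball at x = +1, 131 mm high). Flipped back: leans to +x (x = +59, 131 mm high). The top plate below is 62 mm high, so a fingertip can push the ball or rod over from the side.
- cup: Bystander: small cup, 62 x 92 x 51 mm, origin at its underside, in front of the grinder near its chute.
- spice_jar: Bystander: white-capped spice jar, 47 x 47 x 98 mm, upright, origin at its underside, behind the grinder.
- teaspoon: Bystander: teaspoon, 139 x 28 x 12 mm, lying in front of the grinder, origin at its underside.

How it is judged (in metres and radians):
On the way, in this order (a step that is already met when the one before it is completed fails the run):
1. the pawl is flipped back off the teeth (value of joint pawl above 1 rad), for 0.2 s.
2. with the pawl off, the dial is back at its stop (value of joint dial below 0.1 rad and value of joint pawl above 1 rad), for 0.2 s.
3. with the dial still at its stop, the pawl is back on the teeth (value of joint dial below 0.15 rad and value of joint pawl below 0.1 rad), for 0.2 s.
At the end, for the whole second after the job is handed in: The dial rests at the fourth click from its stop (1.27 to 1.47 rad), the pawl lies in the teeth (below 0.1 rad) and the dial is still (value of joint dial between 1.27 and 1.47 rad and value of joint pawl below 0.1 rad and velocity of joint dial between -0.1 and 0.1 rad/s); the robot touches nothing.
It fails at once if the cup is moved by more than 30 mm (distance of cup from where it was at the start of the episode above 0.03 m).
It fails at once if the spice jar is moved by more than 30 mm (distance of spice_jar from where it was at the start of the episode above 0.03 m).
It fails at once if the teaspoon is moved by more than 30 mm (distance of teaspoon from where it was at the start of the episode above 0.03 m).
It also fails if it takes over 72 s, if anything falls off the work surface, if the arm or the gripper's body presses on something with over 40 N, if the wrist force passes 120 N, or if a joint passes its speed limit or range.

### The arm

A 6-joint arm with a two-finger parallel gripper is mounted at the origin on a cart in front of the work surface, level with it; the furniture and walls round the work are solid. World frame = base frame: x ahead of the robot, y to its left, z up, the work surface at z = 0. Lengths are in mm, angles in rad, forces in N, time in s.
With the tool pointing down it reaches from about 350 to 975 mm from the base axis. Payload 7.1 kg.
Tool frame: the origin (TCP) lies at the very end of the fingers, on their centre line; the grasp point (between the pads) lies 19 mm behind it; z points along the fingers, y is the direction in which the jaws open and shut (so a half turn about z gives the same grasp; the last joint's range is limited). The gripper opens to 88 mm and grips with 3 to 60 N. Pads are 20 mm wide; open, the fingers measure 115 mm over their backs; the gripper's body (75 mm by 178 mm) begins 61 mm behind the grasp point.
Start: joints at [-1.147, 0.423, 1.63, -0, 1.089, -0.019], TCP at [267.809, -564.697, 183.675] pointing down, gripper open.
Joint ranges: [-3, 3], [-0.9, 2.11], [0.09, 2.58], [-1.31, 4.45], [0.11, 2.69], [-2.54, 2.54]. Speed limits (rad/s): [2.39, 2.39, 3.01, 3.14, 3.14, 3.14].

### API

Orientations are given as a rotation vector (axis times angle).
In Python, from workcell import readout, imaging, close_job gives the robot as it stands.
- The arm moves only by the tool carry_out, never from a script. Its argument "rows" is a list of rows, each a list of 3 entries, a list of its own where there are three numbers: the shift along the tool's x, y, z in m, then the turn, a rotation vector about the tool's x, y, z in rad, then the closure, from 0 (fully open) to 1 (shut). In form: [[[dx, dy, dz], [wx, wy, wz], hand], ...]. A call has 1 to 12 rows; each row shifts and turns the commanded pose from where the row before left it, along the tool's axes as they then stand; what a row does not reach is not made up. A row lasts 1/12 s, in which the tool goes at most 41.7 mm and 7.16 degrees, less where a joint would pass 70% of its speed; a pose out of reach is approached as far as the arm can. A call with a gripper value outside its range is refused whole. The fingers move at their own pace and stop on an object; the grip force is fixed at half the most. Time passes only in rows, so rows that do not move let the fingers close. It gives the time, the measured TCP pose, the force and the opening at its end, in the units of the state.
- readout.get_obs(): the state, without advancing time (a new reading comes with each control period).
- imaging.get_image(name): name is "side" or "top" or "wrist"; returns the picture (400x640x3 uint8, red, green, blue); there is no depth.
- imaging.camera_params(name): a dict with "fx", "fy", "cx", "cy" (pixels), "rvec" (rotation vector, rad) and "tvec" (3), from world to camera coordinates, as OpenCV has them; the wrist camera has in their place "T_tool_cam" (4x4, takes a point from camera to tool coordinates, whose origin is the TCP and whose axes are the flange's). Camera axes: x right, y down, z forward; pixel columns grow to the right and rows downward; lengths in mm; the calibration is good to about 2 mm. A picture is of the moment at which its call begins: read the wrist's pose just before it. camera_params takes no time and is no camera call.
- close_job(): hands the job in, once; it reports no verdict.
The state is a dict: "t": time; "qpos": joint angles; "qvel": joint speeds; "joint_torque": joint torques, N m; "ee_pos": TCP position; "orientation": TCP orientation; "ft_force": force on the tool from outside, world axes, zero at the start; "moment": the same for the moment, N m; "width": finger opening in mm.
Only numpy, scipy, OpenCV 4.12 (cv2) and the standard library are available. Lean on these libraries where they do the work, as an engineer would, in place of code of your own. Each camera call takes 0.05 s, during which the arm holds its last target.

## Working session

There is one attempt and no reset: what is moved stays moved. The work goes in short steps, Python scripts to look and compute and a tool call to move; the robot and the scene stay as the last step left them, time stands still between calls to the robot, and variables do not carry over. Pictures are saved under pics/ and viewed, and the job is handed in when it is done.

Besides the shell and the picture viewer there is one more tool, called as name(argument=value, ...) on one line, values as JSON. carry_out: Moves the arm, as the interface text tells. Its arguments: {"type":"object","properties":{"rows":{"type":"array","items":{"type":"array"}}},"required":["rows"]}

```bash
mkdir -p pics; ls; python3 - <<'E'
from workcell import readout, imaging
import cv2
print(readout.get_obs())
for n in ("side","top"):
    im=imaging.get_image(n); cv2.imwrite(f"pics/{n}0.png",im[:,:,::-1]); 
for n in ("side","top","wrist"): print(n,imaging.camera_params(n))
E
```

```text
pics
{'t': 0.0, 'qpos': array([-1.14699674e+00,  4.23841543e-01,  1.63066876e+00,  2.00644373e-05,
        1.08858928e+00, -1.90136119e-02]), 'qvel': array([-1.50901733e-04, -1.68474321e-03,  3.87428154e-04, -1.26152995e-03,
        4.70549639e-05, -7.00853418e-04]), 'joint_torque': array([-3.93560940e-04, -5.44624364e+01, -2.73662496e+01,  6.43780734e-02,
        2.27545534e-02, -1.24000489e-04]), 'ee_pos': array([ 267.57536728, -564.15961826,  182.90964242]), 'orientation': array([-3.06346444e+00, -6.89561117e-01,  4.48262734e-04]), 'ft_force': array([ 0.24120772,  0.67416696, -0.02871286]), 'moment': array([-0.02297638,  0.01485387,  0.03649831]), 'width': 88.04873857650479}
side {'fx': 388.69022492904276, 'fy': 388.69022492904276, 'cx': 321.2237167271021, 'cy': 196.4663589519341, 'rvec': array([ 0.35214273, -2.56193684,  1.52761226]), 'tvec': array([515.08257081, 147.17897361, 817.20839903])}
top {'fx': 368.6319166023542, 'fy': 368.6319166023542, 'cx': 323.9605101487705, 'cy': 204.2506907102713, 'rvec': array([ 2.08050572, -2.14358867,  0.2357842 ]), 'tvec': array([ 43.12675303, 529.29356143, 840.40552051])}
wrist {'fx': 312.8928637172095, 'fy': 312.8928637172095, 'cx': 313.39694548478514, 'cy': 197.81500963749738, 'T_tool_cam': array([[ 1.40173211e-04, -9.56217058e-01, -2.92658363e-01,
         8.16560258e+01],
       [ 9.99999789e-01,  3.19661602e-04, -5.65480836e-04,
         1.18009357e+00],
       [ 6.34274062e-04, -2.92658222e-01,  9.56216902e-01,
        -2.00644433e+02],
       [ 0.00000000e+00,  0.00000000e+00,  0.00000000e+00,
         1.00000000e+00]])}
```

View pics/side0.png

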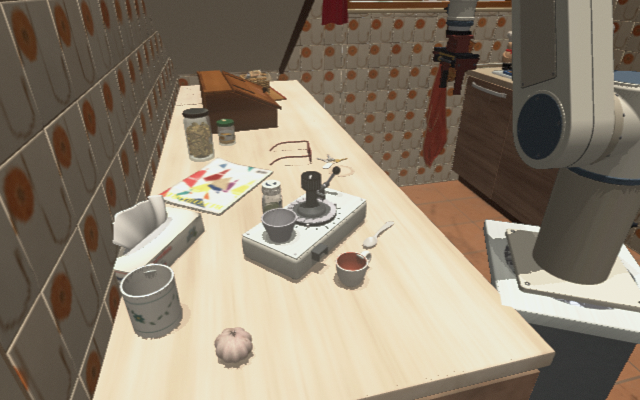

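View pics/top0.png

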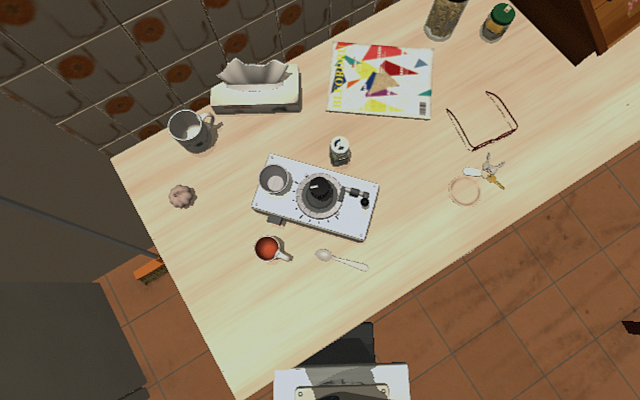

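The top view shows the grinder around (315,197), knob at about (320,190), ball at about (365,202) and hopper at (275,180). The cup is at (267,248), the spoon at (342,260) and the jar at (340,150). I'll zoom in and measure.

```bash
cat > h.py <<'E'
import numpy as np, cv2
from workcell import readout, imaging
from scipy.spatial.transform import Rotation as R
def cam(n,obs=None):
    p=imaging.camera_params(n); K=np.array([[p['fx'],0,p['cx']],[0,p['fy'],p['cy']],[0,0,1]])
    if n=='wrist':
        o=obs; T=np.eye(4);T[:3,:3]=R.from_rotvec(o['orientation']).as_matrix();T[:3,3]=o['ee_pos']
        M=np.linalg.inv(T@p['T_tool_cam']); return K,M[:3,:3],M[:3,3]
    return K,cv2.Rodrigues(p['rvec'])[0],p['tvec']
def ray(c,uv):
    K,Rm,t=c; d=Rm.T@np.linalg.solve(K,[uv[0],uv[1],1.]); return -Rm.T@t,d
def onz(c,uv,z):
    o,d=ray(c,uv); return o+d*(z-o[2])/d[2]
def proj(c,P):
    K,Rm,t=c; q=K@(Rm@np.asarray(P,float)+t); return q[:2]/q[2]
def tri(c1,u1,c2,u2):
    A=[];b=[]
    o1,d1=ray(c1,u1);o2,d2=ray(c2,u2)
    s=np.linalg.lstsq(np.c_[d1,-d2],o2-o1,rcond=None)[0]
    p,q=o1+d1*s[0],o2+d2*s[1]; return (p+q)/2,np.linalg.norm(p-q)
def crop(im,x,y,w,h,s,fn): cv2.imwrite(fn,cv2.resize(im[y:y+h,x:x+w,::-1],None,fx=s,fy=s,interpolation=cv2.INTER_CUBIC))
E
python3 - <<'E'
from h import *
t=cv2.imread('pics/top0.png')[:,:,::-1]; s=cv2.imread('pics/side0.png')[:,:,::-1]
crop(t,245,140,140,110,5.5,'pics/tz.png'); crop(s,235,155,150,125,4.8,'pics/sz.png')
for n in('top','side'):
    K,Rm,tt=cam(n); print(n,-Rm.T@tt)
E
```

```text
top [340.04874609  37.71557717 933.40099391]
side [322.14334054 763.72024206 517.45176826]
```

View pics/tz.png

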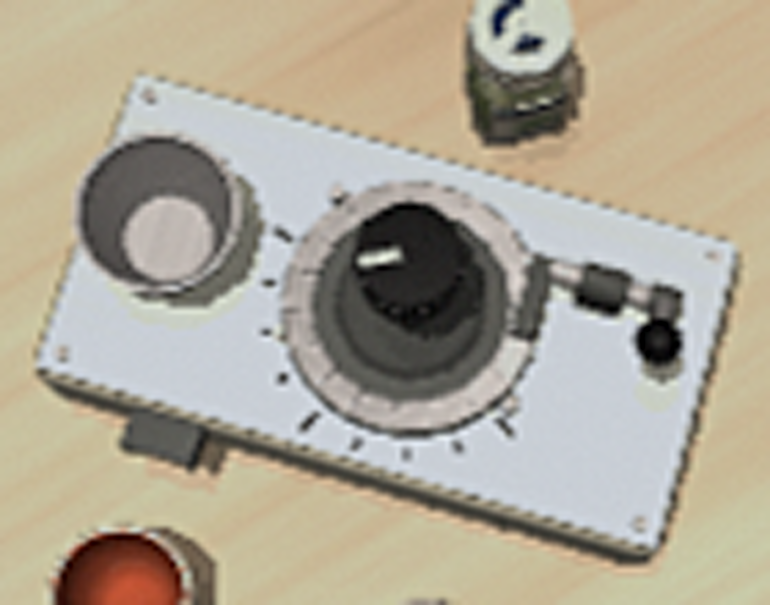

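View pics/sz.png

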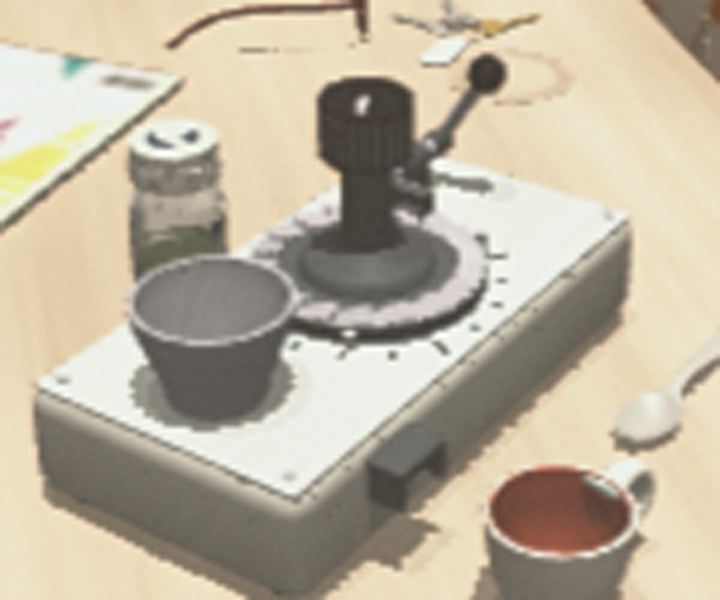

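```bash
cat >> h.py <<'E'
def tz(u,v): return ((u+.5)/5.5-.5+245,(v+.5)/5.5-.5+140)
def sz(u,v): return ((u+.5)/4.8-.5+235,(v+.5)/4.8-.5+155)
E
python3 - <<'E'
from h import *
T=cam('top');S=cam('side')
t=cv2.imread('pics/top0.png'); hsv=cv2.cvtColor(t,cv2.COLOR_BGR2HSV)
# plate by mask: bluish-white low saturation
m=((hsv[...,1]<40)&(hsv[...,2]>185)).astype(np.uint8); m[:, :245]=0;m[:,385:]=0;m[:150]=0;m[245:]=0
m=cv2.morphologyEx(m,cv2.MORPH_CLOSE,np.ones((3,3)))
cs,_=cv2.findContours(m,0,2); c=max(cs,key=cv2.contourArea); print(cv2.minAreaRect(c))
c=cv2.convexHull(c)[:,0]
P=np.array([onz(T,p,62)[:2] for p in c]).astype(np.float32); r=cv2.minAreaRect(P); print('plate',r); print(cv2.boxPoints(r))
for z in [(138,78),(738,245),(655,548),(40,368)]: print(onz(T,tz(*z),62))
print('hopper rim z110',onz(T,tz(160,214),110))
b,e=tri(T,tz(659,341),S,sz(487,73)); print('ball',b,e)
k,e=tri(T,tz(413,255),S,sz(366,97)); print('knobtop',k,e, onz(T,tz(413,255),160),onz(S,sz(366,97),160))
print('line',onz(T,tz(357,262),160),onz(T,tz(401,253),160))
E
```

```text
((314.73004150390625, 195.57029724121094), (116.89657592773438, 56.864017486572266), 15.87117862701416)
plate ((552.8230590820312, 48.51164245605469), (281.449462890625, 141.06982421875), 71.79413604736328)
[[ 441.8522   -63.13105]
 [ 575.8601  -107.2058 ]
 [ 663.79395  160.15433]
 [ 529.786    204.2291 ]]
[661.79161207 158.61480432  62.        ]
[ 575.67945388 -108.41030984   62.        ]
[441.59788443 -64.21533595  62.        ]
[528.74529239 201.45625771  62.        ]
hopper rim z110 [583.28877661 142.64034971 110.        ]
ball [516.50445177 -62.26083729 131.82855965] 1.9046514365521867
knobtop [548.56337167  36.49405359 159.17002007] 0.9382833281805532 [548.81825639  36.57447976 160.        ] [547.51773115  38.34326156 160.        ]
line [546.60480954  58.72157663 160.        ] [549.77188768  41.28551636 160.        ]
```

Both views agree. The dial axis is at about (548.4, 36.8) and the grinder yaw is −18.1°. The knob top triangulates to z=159 (160 given) and the ball to z=132 (131 given). The dial reads about 117°, which is click 6. Next I turn the tool so its y lies along grinder +x, shut the fingers and travel.

carry_out(rows=[[[0, 0, 0], [0, 0, -0.116], 1], [[0, 0, 0], [0, 0, -0.116], 1], [[0, 0, 0], [0, 0, -0.116], 1], [[0, 0, 0], [0, 0, -0.116], 1], [[0, 0, 0], [0, 0, -0.116], 1], [[0, 0, 0], [0, 0, -0.116], 1], [[0, 0, 0], [0, 0, -0.116], 1]])

```text
t: 0.68
ee_pos: [267.7, -564.4, 183.2]
orientation: [-2.537, -1.851, -0.0]
ft_force: [-0.1, -0.2, -0.6]
width: 45.0
```

carry_out(rows=[[[0.03, 0, 0], [0, 0, 0], 1], [[0.03, 0, 0], [0, 0, 0], 1], [[0.03, 0, 0], [0, 0, 0], 1], [[0.03, 0, 0], [0, 0, 0], 1], [[0.03, 0, 0], [0, 0, 0], 1], [[0.03, 0, 0], [0, 0, 0], 1], [[0.03, 0, 0], [0, 0, 0], 1], [[0.03, 0, 0], [0, 0, 0], 1], [[0.03, 0, 0], [0, 0, 0], 1], [[0.03, 0, 0], [0, 0, 0], 1], [[0.03, 0, 0], [0, 0, 0], 1], [[0.03, 0, 0], [0, 0, 0], 1]])

```text
t: 1.68
ee_pos: [379.7, -221.0, 183.6]
orientation: [-2.543, -1.844, 0.0]
ft_force: [0.9, 0.1, -0.8]
width: 0.5
```

```bash
cat >> h.py <<'E'
def where():
    o=readout.get_obs(); A=np.array([548.4,36.8]); a=np.radians(-18.1); gx=np.array([np.cos(a),np.sin(a)]); gy=np.array([-gx[1],gx[0]])
    d=o['ee_pos'][:2]-A; Rm=R.from_rotvec(o['orientation']).as_matrix()
    print('t %.2f'%o['t'],'grinder xy %.1f %.1f z %.1f'%(d@gx,d@gy,o['ee_pos'][2]),'tooly yaw in grinder %.2f'%(np.degrees(np.arctan2(Rm[1,1],Rm[0,1]))+18.1),'tilt',np.round(Rm[:,2],3),'w %.1f'%o['width'],'F',o['ft_force'].round(1),'M',o['moment'].round(2),'q',o['qpos'].round(2))
    return o
E
python3 -c "
from h import *
where()"
```

```text
t 1.68 grinder xy -80.3 -297.5 z 183.6 tooly yaw in grinder -0.02 tilt [-0.  0. -1.] w 0.5 F [ 0.9  0.1 -0.8] M [-0.02 -0.08 -0.04] q [-0.55  0.15  2.02  0.    0.97 -0.24]
```

carry_out(rows=[[[0.024, 0.005, 0], [0, 0, 0], 1], [[0.024, 0.005, 0], [0, 0, 0], 1], [[0.024, 0.005, 0], [0, 0, 0], 1], [[0.024, 0.005, 0], [0, 0, 0], 1], [[0.024, 0.005, 0], [0, 0, 0], 1], [[0.024, 0.005, 0], [0, 0, 0], 1], [[0.024, 0.005, 0], [0, 0, 0], 1], [[0.024, 0.005, 0], [0, 0, 0], 1], [[0, 0, 0], [0, 0, 0], 1], [[0, 0, 0], [0, 0, 0], 1]])

```text
t: 2.52
ee_pos: [477.4, -51.7, 183.4]
orientation: [-2.541, -1.847, 0.001]
ft_force: [0.1, -0.5, 0.1]
width: 0.4
```

```bash
python3 -c "
from h import *
o=where()
im=imaging.get_image('wrist');cv2.imwrite('pics/w1.png',im[:,:,::-1])
im=imaging.get_image('side');crop(im,235,105,190,150,4,'pics/s1.png')
c=cam('wrist',o); 
a=np.radians(-18.1);g=lambda x,y,z:(548.4+x*np.cos(a)-y*np.sin(a),36.8+x*np.sin(a)+y*np.cos(a),z)
print(proj(c,g(1,-105,131)),proj(c,g(0,0,160)))"
```

```text
t 2.52 grinder xy -40.0 -106.2 z 183.4 tooly yaw in grinder 0.13 tilt [-0.001 -0.    -1.   ] w 0.4 F [ 0.1 -0.5  0.1] M [-0.   -0.03 -0.03] q [-0.13  0.21  1.94 -0.    0.99  0.18]
[360.11954351 200.11237009] [372.19168582  61.61626167]
```

View pics/w1.png

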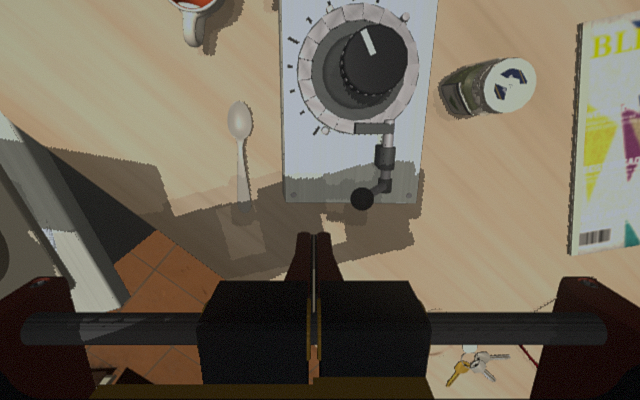

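View pics/s1.png

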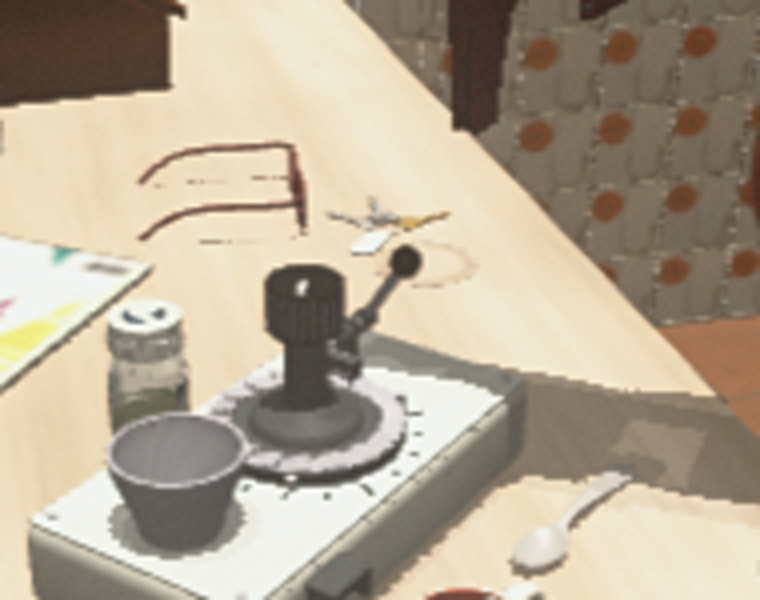

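The wrist view confirms the ball at (362,199), against a predicted (360,200), and the knob at (374,58), against (372,62). I'll lower in front of the ball and push to +x.

carry_out(rows=[[[0, 0, 0.016], [0, 0, 0], 1], [[0, 0, 0.016], [0, 0, 0], 1], [[0, 0, 0.016], [0, 0, 0], 1], [[0, 0, 0.016], [0, 0, 0], 1], [[0, 0, 0], [0, 0, 0], 1], [[0, 0, 0], [0, 0, 0], 1]])

```text
t: 3.12
ee_pos: [476.3, -53.2, 119.3]
orientation: [-2.543, -1.842, 0.003]
ft_force: [-0.1, 0.2, 0.3]
width: 0.6
```

carry_out(rows=[[[0, 0.006, 0], [0, 0, 0], 1], [[0, 0.006, 0], [0, 0, 0], 1], [[0, 0.006, 0], [0, 0, 0], 1], [[0, 0.006, 0], [0, 0, 0], 1], [[0, 0.006, 0], [0, 0, 0], 1], [[0, 0.006, 0], [0, 0, 0], 1], [[0, 0.006, 0], [0, 0, 0], 1], [[0, 0.006, 0], [0, 0, 0], 1], [[0, 0.006, 0], [0, 0, 0], 1], [[0, 0.006, 0], [0, 0, 0], 1], [[0, 0, 0], [0, 0, 0], 1], [[0, 0, 0], [0, 0, 0], 1]])

```text
t: 4.12
ee_pos: [534.5, -71.2, 119.5]
orientation: [-2.543, -1.844, 0.0]
ft_force: [0.2, -0.0, 0.3]
width: 0.5
```

```bash
python3 -c "
from h import *
o=where()
im=imaging.get_image('side');crop(im,235,105,190,150,4,'pics/s2.png')"
```

```text
t 4.12 grinder xy 20.4 -106.9 z 119.5 tooly yaw in grinder -0.01 tilt [-0.  0. -1.] w 0.5 F [ 0.2 -0.   0.3] M [-0.02 -0.05 -0.01] q [-0.15  0.39  1.87  0.    0.89  0.16]
```

View pics/s2.png

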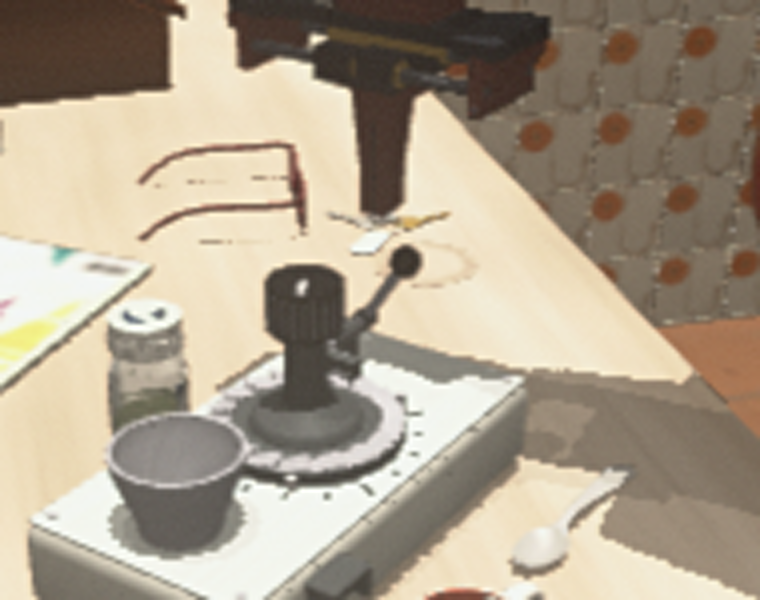

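```bash
python3 -c "
from h import *
o=where()
S=cam('side');T=cam('top')
print(proj(S,o['ee_pos']),'ball',proj(S,(516.5,-62.3,131)))
print('top tcp',proj(T,o['ee_pos']))
im=imaging.get_image('top');crop(im,245,120,160,130,5,'pics/t2.png')
im=imaging.get_image('wrist');cv2.imwrite('pics/w2.png',im[:,:,::-1])
im=imaging.get_image('side');crop(im,235,105,190,150,4,'pics/s2b.png')
where()"
```

```text
t 4.17 grinder xy 20.0 -106.9 z 119.5 tooly yaw in grinder -0.01 tilt [-0.  0. -1.] w 0.3 F [-0.2 -1.  -0.6] M [-0.05 -0.03 -0.01] q [-0.15  0.39  1.87  0.    0.89  0.16]
[329.37970757 172.06455091] ball [335.67447274 170.02806784]
top tcp [367.32171964 195.49022828]
t 4.32 grinder xy 19.8 -106.9 z 119.6 tooly yaw in grinder 0.00 tilt [-0.  0. -1.] w 0.5 F [-0.2 -0.6  0.6] M [-0.03 -0.03  0.04] q [-0.15  0.38  1.87  0.    0.89  0.16]
```

View pics/t2.png

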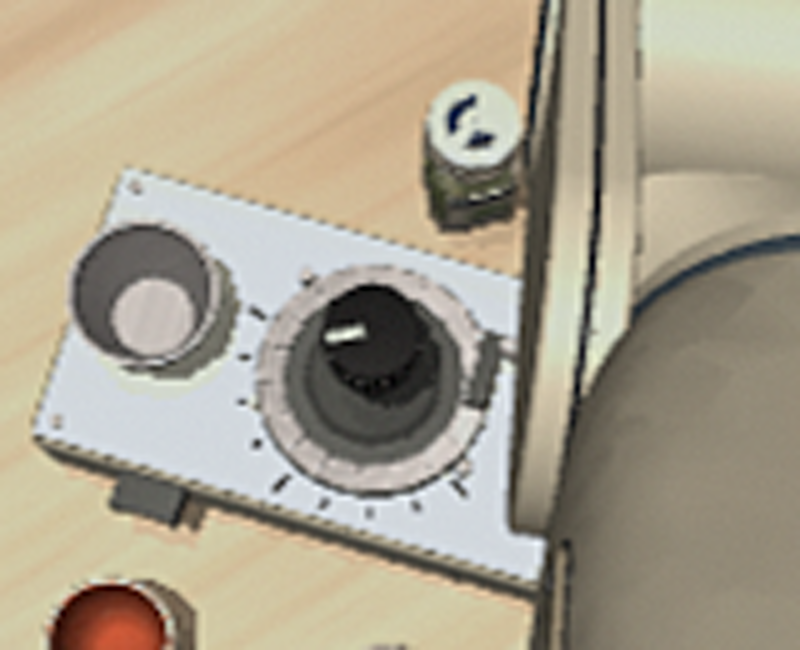

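View pics/w2.png

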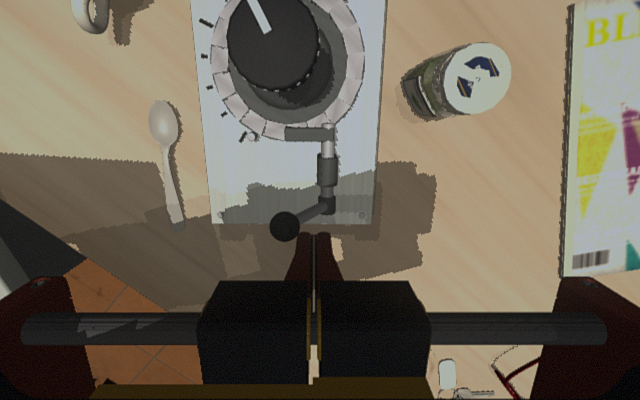

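View pics/s2b.png

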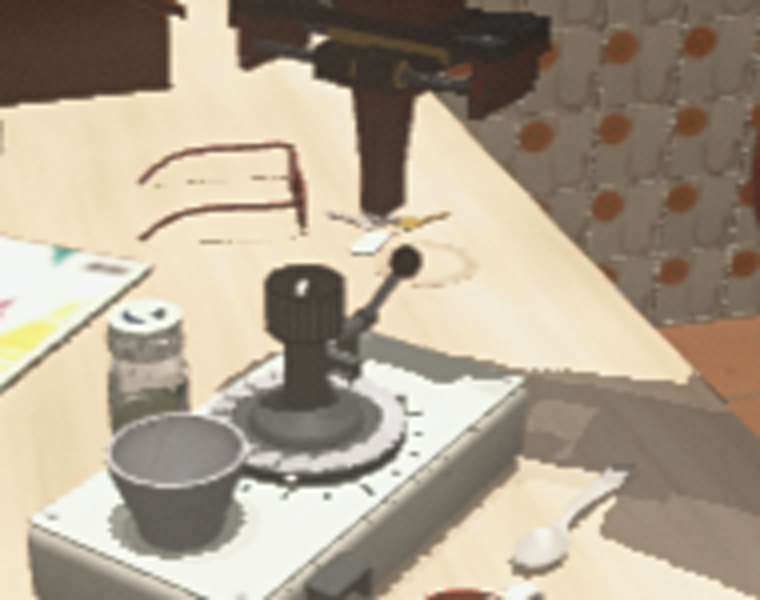

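The side view shows the finger ends about 15 px above where the TCP projects, and the push touched nothing. I'll work out where the finger ends really are, open as well as shut.

```bash
python3 -c "
from h import *
o=where()
S=cam('side')
for dz in (0,20,30,40,50): print(dz,proj(S,o['ee_pos']+[0,0,dz]).round(1), 'start', proj(S,np.array([267.6,-564.2,182.9+dz])).round(1))
print('tip now px',330.3,157.0)
c=cam('wrist',o)
Rm=R.from_rotvec(o['orientation']).as_matrix()
for dz in (0,20,40): print(dz,'center',proj(c,o['ee_pos']+Rm@[0,0,-dz]).round(),'front edge',proj(c,o['ee_pos']+Rm@[10,0,-dz]).round())
s=cv2.imread('pics/side0.png')[:,:,::-1]; crop(s,410,10,90,100,6,'pics/s0g.png')
"
```

```text
t 4.32 grinder xy 19.8 -106.9 z 119.6 tooly yaw in grinder 0.00 tilt [-0.  0. -1.] w 0.5 F [-0.2 -0.6  0.6] M [-0.03 -0.03  0.04] q [-0.15  0.38  1.87  0.    0.89  0.16]
0 [329.4 172.1] start [446.4 102.8]
20 [329.5 164.5] start [447.3  96.6]
30 [329.6 160.7] start [447.8  93.5]
40 [329.6 156.8] start [448.3  90.4]
50 [329.7 152.9] start [448.8  87.3]
tip now px 330.3 157.0
0 center [311. 224.] front edge [311. 211.]
20 center [311. 236.] front edge [311. 221.]
40 center [311. 251.] front edge [311. 235.]
```

View pics/s0g.png

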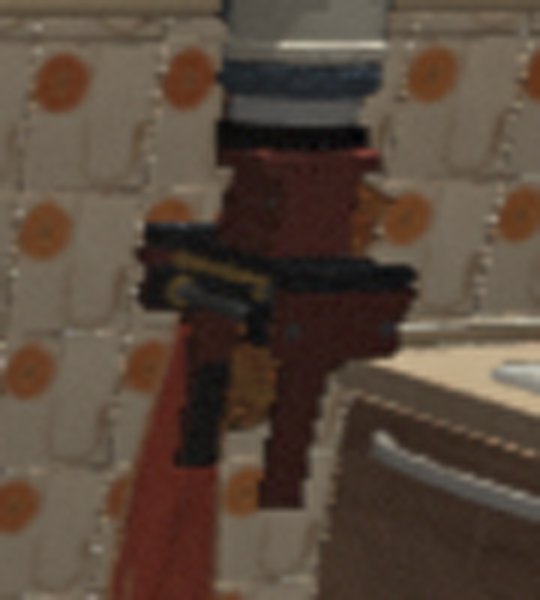

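Both views put the real finger ends about 40 mm above the reported TCP, with the fingers shut and open alike, so the gripper sits 40 mm shorter than stated. I'll use real tip z = reported z + 40 from here. Now I back off, lower to a real tip height of about 118, and push again.

carry_out(rows=[[[0, -0.015, 0], [0, 0, 0], 1], [[0, -0.015, 0], [0, 0, 0], 1], [[0, -0.015, 0], [0, 0, 0], 1], [[0, -0.015, 0], [0, 0, 0], 1], [[0, 0, 0], [0, 0, 0], 1], [[0, 0, 0.014], [0, 0, 0], 1], [[0, 0, 0.014], [0, 0, 0], 1], [[0, 0, 0.014], [0, 0, 0], 1], [[0, 0, 0], [0, 0, 0], 1], [[0, 0, 0], [0, 0, 0], 1]])

```text
t: 5.15
ee_pos: [477.4, -52.5, 77.4]
orientation: [-2.543, -1.844, 0.001]
ft_force: [0.6, -0.5, 0.2]
width: -0.1
```

```bash
python3 -c "
from h import *
o=where()
im=imaging.get_image('side');crop(im,235,105,190,150,4,'pics/s3.png')"
```

```text
t 5.15 grinder xy -39.7 -107.0 z 77.4 tooly yaw in grinder -0.01 tilt [-0.001  0.    -1.   ] w -0.1 F [ 0.6 -0.5  0.2] M [-0.04  0.   -0.05] q [-0.13  0.38  2.02 -0.    0.75  0.18]
```

View pics/s3.png

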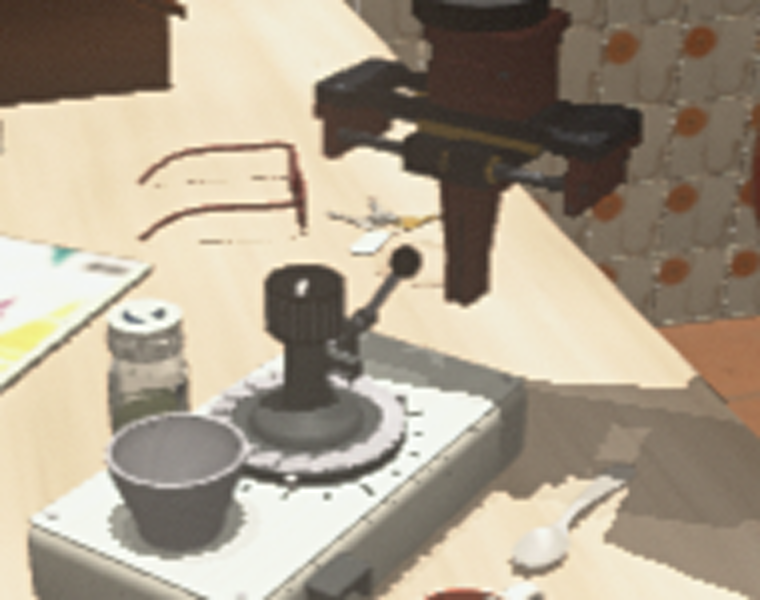

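The tip at (465,300) is now beside and slightly below the ball at (405,262), as intended. Pushing.

carry_out(rows=[[[0, 0.006, 0], [0, 0, 0], 1], [[0, 0.006, 0], [0, 0, 0], 1], [[0, 0.006, 0], [0, 0, 0], 1], [[0, 0.006, 0], [0, 0, 0], 1], [[0, 0.006, 0], [0, 0, 0], 1], [[0, 0.006, 0], [0, 0, 0], 1], [[0, 0.006, 0], [0, 0, 0], 1], [[0, 0.006, 0], [0, 0, 0], 1], [[0, 0.006, 0], [0, 0, 0], 1], [[0, 0.006, 0], [0, 0, 0], 1], [[0, 0.004, 0], [0, 0, 0], 1], [[0, 0, 0], [0, 0, 0], 1]])

```text
t: 6.2
ee_pos: [539.3, -72.7, 77.7]
orientation: [2.543, 1.844, 0.001]
ft_force: [-0.0, -0.0, 0.4]
width: 0.3
```

```bash
python3 -c "
from h import *
o=where()
im=imaging.get_image('side');crop(im,235,105,190,150,4,'pics/s4.png')"
```

```text
t 6.20 grinder xy 25.3 -106.9 z 77.7 tooly yaw in grinder -0.01 tilt [ 0.001 -0.    -1.   ] w 0.3 F [-0.  -0.   0.4] M [-0.03 -0.06 -0.01] q [-0.16  0.46  1.88 -0.    0.8   0.16]
```

View pics/s4.png

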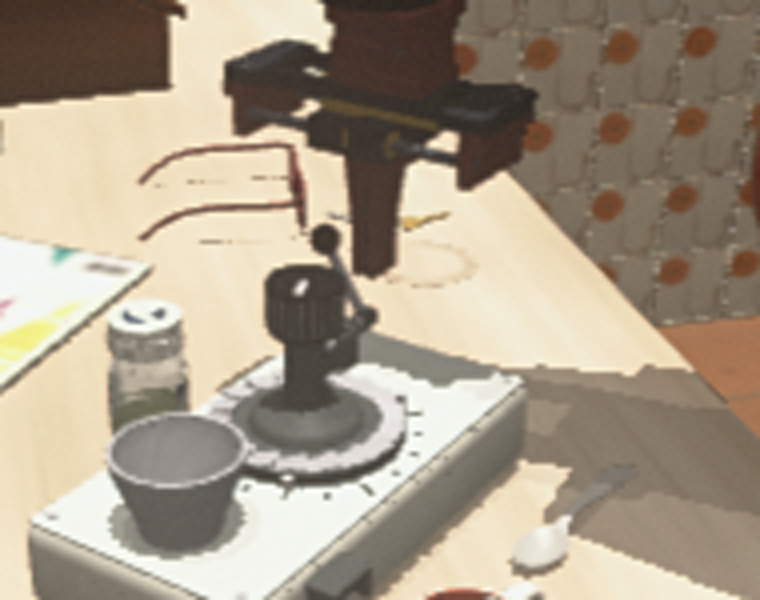

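The lever is over: the ball is at (325,238) in the crop, leaning to +x. Next I rise, centre over the knob, open the hand and pre-turn clockwise.

carry_out(rows=[[[0, 0, -0.015], [0, 0, 0], 0], [[0, 0, -0.015], [0, 0, 0], 0], [[0, 0, -0.015], [0, 0, 0], 0], [[0, 0, -0.015], [0, 0, 0], 0], [[0, 0, -0.015], [0, 0, 0], 0], [[0.027, -0.006, 0], [0, 0, 0], 0], [[0.027, -0.006, 0], [0, 0, 0], 0], [[0.027, -0.007, 0], [0, 0, 0], 0], [[0.026, -0.006, 0], [0, 0, 0], 0], [[0, 0, 0], [0, 0, 0], 0]])

```text
t: 7.08
ee_pos: [547.6, 40.6, 152.8]
orientation: [-2.54, -1.847, -0.001]
ft_force: [-0.1, -0.2, -0.3]
width: 64.0
```

carry_out(rows=[[[0, 0, 0], [0, 0, 0.107], 0], [[0, 0, 0], [0, 0, 0.107], 0], [[0, 0, 0], [0, 0, 0.107], 0], [[0, 0, 0], [0, 0, 0.107], 0], [[0, 0, 0], [0, 0, 0.107], 0], [[0, 0, 0], [0, 0, 0.107], 0], [[0, 0, 0], [0, 0, 0.107], 0], [[0, 0, 0], [0, 0, 0], 0], [[0, 0, 0], [0, 0, 0], 0]])

```text
t: 7.83
ee_pos: [547.3, 36.7, 152.6]
orientation: [3.04, 0.791, -0.001]
ft_force: [0.2, 0.6, 0.2]
width: 87.8
```

```bash
python3 -c "
from h import *
o=where()
im=imaging.get_image('wrist');cv2.imwrite('pics/w5.png',im[:,:,::-1])
im=imaging.get_image('side');crop(im,235,105,190,150,4,'pics/s5.png')
a=np.radians(-18.1);g=lambda x,y,z:(548.4+x*np.cos(a)-y*np.sin(a),36.8+x*np.sin(a)+y*np.cos(a),z)
c=cam('wrist',o);print('knob',proj(c,g(0,0,160)))
p=proj(cam('side'),g(59,-105,131)); print((p[0]-235)*4,(p[1]-105)*4)"
```

```text
t 7.83 grinder xy -1.0 -0.4 z 152.6 tooly yaw in grinder -42.75 tilt [-0. -0. -1.] w 87.8 F [0.2 0.6 0.2] M [0.02 0.02 0.01] q [ 0.05  0.35  1.82 -0.    0.97  1.11]
knob [312.36888447 228.6345543 ]
322.7871310264859 237.62038992553403
```

View pics/w5.png

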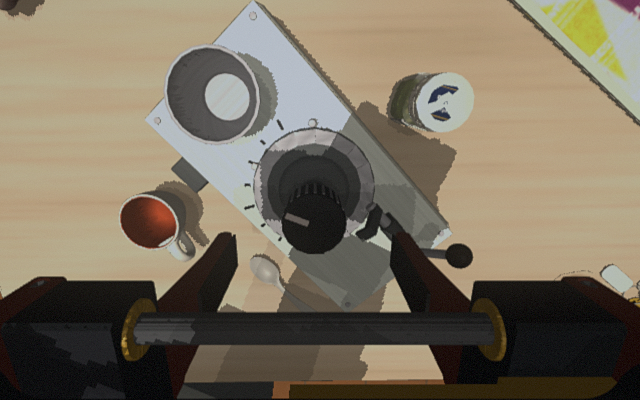

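View pics/s5.png

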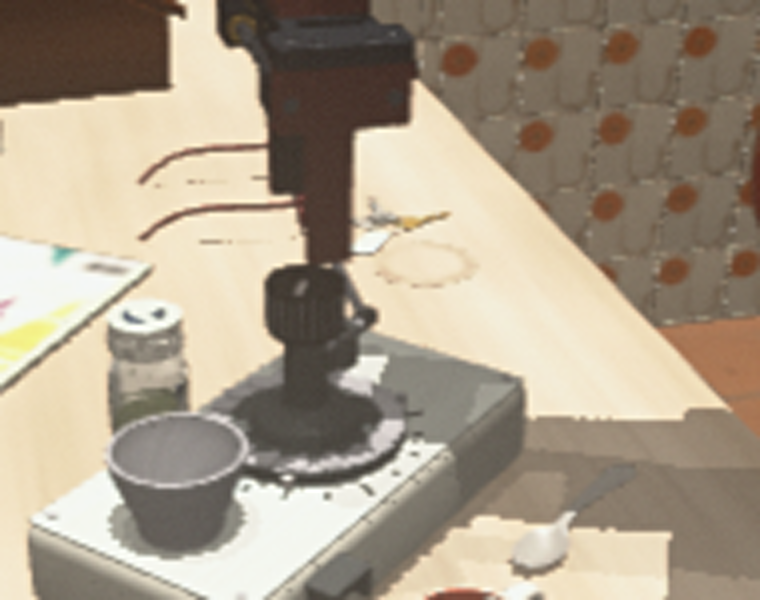

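The knob lies between the fingers, with the knob top at about (315,225). The ball is at (325,238) in the side crop, against (323,238) predicted for the flipped rest. Lower and grip.

carry_out(rows=[[[0.001, 0, 0.015], [0, 0, 0], 0], [[0, 0, 0.016], [0, 0, 0], 0], [[0, 0, 0.016], [0, 0, 0], 0], [[0, 0, 0.016], [0, 0, 0], 0], [[0, 0, 0], [0, 0, 0], 0], [[0, 0, 0], [0, 0, 0], 0.5], [[0, 0, 0], [0, 0, 0], 0.6], [[0, 0, 0], [0, 0, 0], 0.7], [[0, 0, 0], [0, 0, 0], 0.7], [[0, 0, 0], [0, 0, 0], 0.7], [[0, 0, 0], [0, 0, 0], 0.7], [[0, 0, 0], [0, 0, 0], 0.7]])

```text
t: 8.93
ee_pos: [548.7, 37.6, 90.0]
orientation: [3.042, 0.786, 0.001]
ft_force: [-0.1, 0.1, -1.1]
width: 44.8
```

```bash
python3 -c "
from h import *
o=where()
im=imaging.get_image('side');crop(im,235,105,190,150,4,'pics/s6.png')"
```

```text
t 8.93 grinder xy 0.1 0.9 z 90.0 tooly yaw in grinder -42.92 tilt [ 0.001  0.    -1.   ] w 44.8 F [-0.1  0.1 -1.1] M [-0.04  0.04  0.  ] q [0.05 0.44 1.86 0.   0.84 1.11]
```

View pics/s6.png

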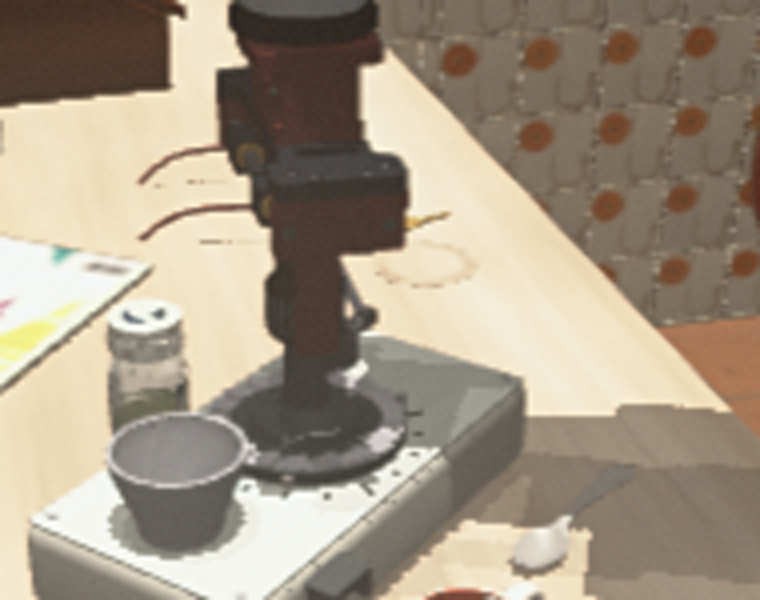

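The grip holds: width is 44.8 on the 44 mm knob. Turning anticlockwise (tool z negative).

carry_out(rows=[[[0, 0, 0], [0, 0, -0.05], 0.7], [[0, 0, 0], [0, 0, -0.1], 0.7], [[0, 0, 0], [0, 0, -0.1], 0.7], [[0, 0, 0], [0, 0, -0.1], 0.7], [[0, 0, 0], [0, 0, -0.1], 0.7], [[0, 0, 0], [0, 0, -0.1], 0.7], [[0, 0, 0], [0, 0, -0.1], 0.7], [[0, 0, 0], [0, 0, -0.1], 0.7], [[0, 0, 0], [0, 0, -0.1], 0.7], [[0, 0, 0], [0, 0, -0.1], 0.7], [[0, 0, 0], [0, 0, -0.1], 0.7], [[0, 0, 0], [0, 0, 0], 0.7]])

```text
t: 9.98
ee_pos: [549.3, 37.2, 90.0]
orientation: [2.233, 2.208, 0.001]
ft_force: [2.5, -3.4, 1.2]
width: 43.6
```

carry_out(rows=[[[0, 0, 0], [0, 0, -0.1], 0.7], [[0, 0, 0], [0, 0, -0.1], 0.7], [[0, 0, 0], [0, 0, -0.1], 0.7], [[0, 0, 0], [0, 0, -0.1], 0.7], [[0, 0, 0], [0, 0, -0.1], 0.7], [[0, 0, 0], [0, 0, -0.1], 0.7], [[0, 0, 0], [0, 0, -0.1], 0.7], [[0, 0, 0], [0, 0, -0.1], 0.7], [[0, 0, 0], [0, 0, -0.1], 0.7], [[0, 0, 0], [0, 0, 0], 0.7], [[0, 0, 0], [0, 0, 0], 0.7]])

```text
t: 10.9
ee_pos: [549.8, 37.4, 90.0]
orientation: [1.063, 2.954, 0.001]
ft_force: [5.7, -2.2, 0.0]
width: 43.9
```

```bash
python3 -c "
from h import *
o=where()
im=imaging.get_image('wrist');cv2.imwrite('pics/w7.png',im[:,:,::-1])
im=imaging.get_image('side');crop(im,235,105,190,150,4,'pics/s7.png')"
```

```text
t 10.90 grinder xy 1.1 1.0 z 90.0 tooly yaw in grinder 68.52 tilt [ 0.002 -0.    -1.   ] w 43.9 F [ 5.7 -2.2  0. ] M [-0.4  -0.76 -0.02] q [ 0.05  0.44  1.86 -0.    0.83 -0.83]
```

View pics/w7.png

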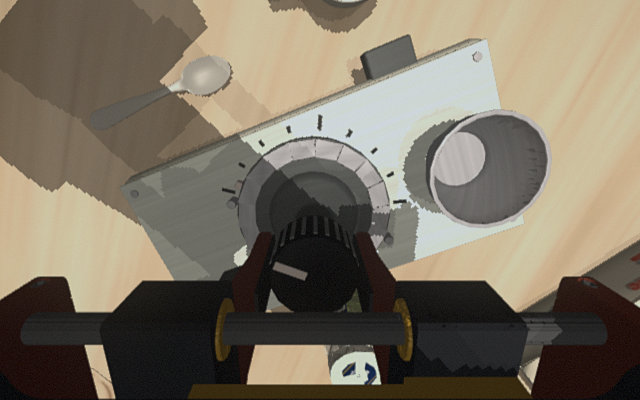

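View pics/s7.png

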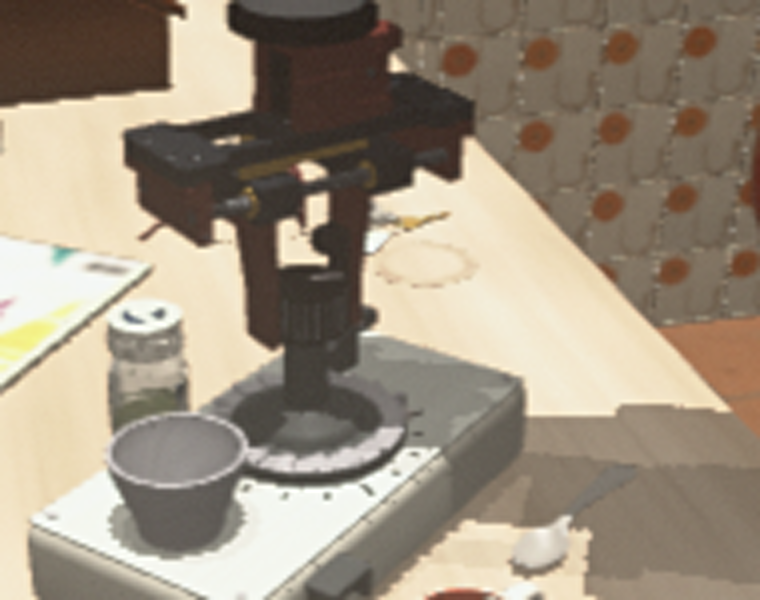

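```bash
cat >> h.py <<'E'
def dialang(c,u,v,z=160):
    p=onz(c,u,z)-onz(c,v,z); g=np.degrees(np.arctan2(p[1],p[0]))+18.1
    return np.radians((235-g+90)%360-90), np.linalg.norm(p)
E
python3 -c "
from h import *
o=where(); c=cam('wrist',o)
print('dial',dialang(c,(274,266),(307,278)))
im=cv2.imread('pics/w7.png')[:,:,::-1]; crop(im,200,180,240,160,3.3,'pics/w7z.png')
a=np.radians(-18.1);g=lambda x,y,z:(548.4+x*np.cos(a)-y*np.sin(a),36.8+x*np.sin(a)+y*np.cos(a),z)
for d in (0,.2,.4): 
  b=np.radians(235)-d; print(d,proj(c,g(61*np.cos(b),61*np.sin(b),72)))
"
```

```text
t 11.00 grinder xy 1.1 1.0 z 90.0 tooly yaw in grinder 68.49 tilt [ 0.002 -0.    -1.   ] w 43.5 F [ 5.3 -3.1 -0. ] M [-0.49 -0.75  0.05] q [ 0.05  0.44  1.86 -0.    0.83 -0.83]
dial (np.float64(0.1584319638425911), np.float64(16.681669767781333))
0 [229.33420652 194.4802449 ]
0.2 [233.6591572  179.10684052]
0.4 [241.33783966 164.69447651]
```

View pics/w7z.png

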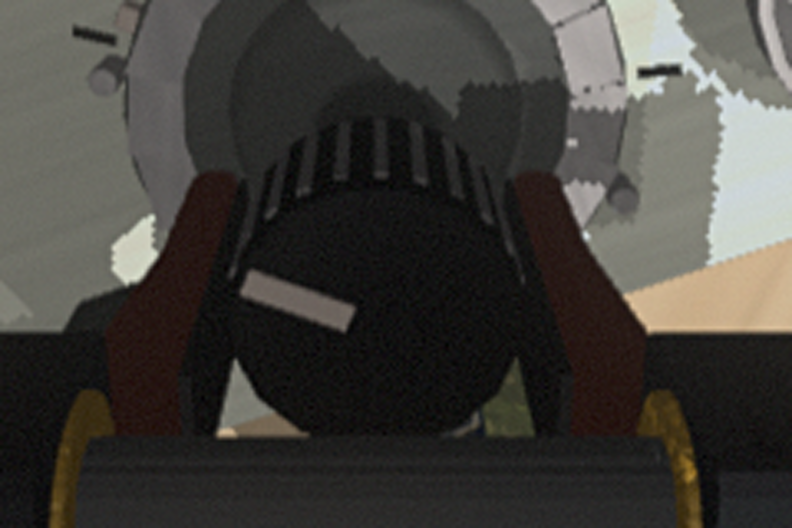

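The pointer (130,15 in the crop) is just short of the stop post (107,73), and the line reads 0.16 rad. I'll creep on to the stop.

carry_out(rows=[[[0, 0, 0], [0, 0, -0.05], 0.7], [[0, 0, 0], [0, 0, -0.05], 0.7], [[0, 0, 0], [0, 0, -0.05], 0.7], [[0, 0, 0], [0, 0, -0.05], 0.7], [[0, 0, 0], [0, 0, -0.03], 0.7], [[0, 0, 0], [0, 0, 0], 0.7], [[0, 0, 0], [0, 0, 0], 0.7], [[0, 0, 0], [0, 0, 0], 0.7]])

```text
t: 11.67
ee_pos: [548.2, 38.3, 90.0]
orientation: [-0.717, -3.058, -0.001]
ft_force: [-1.2, 2.9, 5.4]
width: 43.5
```

```bash
python3 -c "
from h import *
o=where()
im=imaging.get_image('wrist');crop(im,200,180,240,160,3.3,'pics/w8z.png')"
```

```text
t 11.67 grinder xy -0.7 1.4 z 90.0 tooly yaw in grinder 81.70 tilt [-0.001  0.001 -1.   ] w 43.5 F [-1.2  2.9  5.4] M [ 0.48  0.21 -0.17] q [ 0.05  0.44  1.86  0.    0.84 -1.06]
```

View pics/w8z.png

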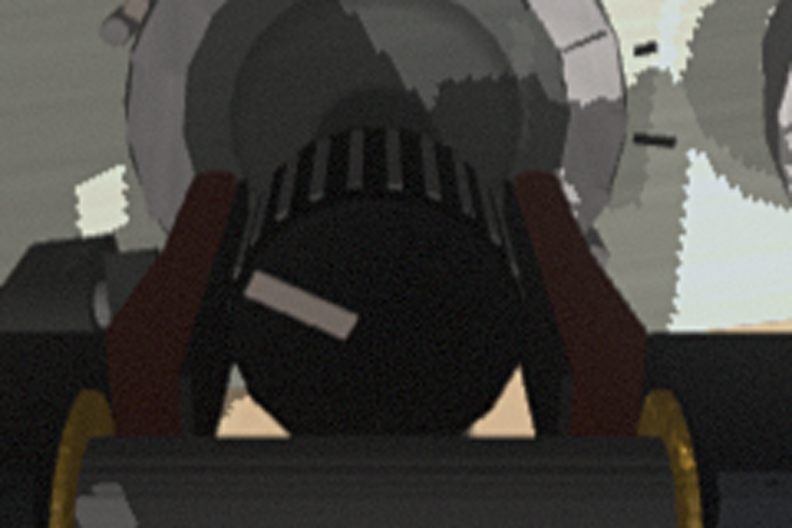

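The pointer now rests against the post and the grip slipped slightly there, so the dial is at its stop. Release and rise.

carry_out(rows=[[[0, 0, 0], [0, 0, 0], 0], [[0, 0, 0], [0, 0, 0], 0], [[0, 0, 0], [0, 0, 0], 0], [[0, 0, 0], [0, 0, 0], 0], [[0, 0, 0], [0, 0, 0], 0], [[0, 0, -0.012], [0, 0, -0.04], 0], [[0, 0, -0.012], [0, 0, -0.04], 0], [[0, 0, -0.014], [0, 0, -0.04], 0], [[0, 0, -0.014], [0, 0, -0.025], 0], [[0, 0, -0.014], [0, 0, 0], 0], [[0, 0, 0], [0, 0, 0], 0], [[0, 0, 0], [0, 0, 0], 0]])

```text
t: 12.72
ee_pos: [549.0, 37.5, 156.0]
orientation: [0.487, 3.102, 0.0]
ft_force: [-0.4, -0.3, -1.1]
width: 87.8
```

```bash
python3 -c "
from h import *
o=where()
im=imaging.get_image('wrist');cv2.imwrite('pics/w9.png',im[:,:,::-1])
p=onz(cam('top'),(340,143),98)[:2]-[548.4,36.8]; a=np.radians(-18.1);gx=np.array([np.cos(a),np.sin(a)]);print('jar',p@gx,p@[-gx[1],gx[0]])"
```

```text
t 12.72 grinder xy 0.3 0.9 z 156.0 tooly yaw in grinder 90.26 tilt [ 0.001  0.    -1.   ] w 87.8 F [-0.4 -0.3 -1.1] M [ 0.06 -0.11  0.  ] q [ 0.05  0.35  1.82 -0.    0.97 -1.21]
jar 132.77949222586594 -11.500291400701977
```

View pics/w9.png

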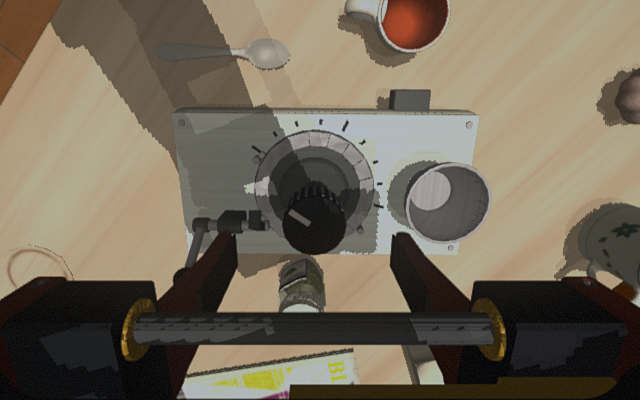

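```bash
python3 -c "
from h import *
o=where(); c=cam('wrist',o)
im=cv2.imread('pics/w9.png')[:,:,::-1]; crop(im,230,120,160,140,5,'pics/w9z.png')
print(dialang(c,(289.5,209.5),(309.5,223)))
a=np.radians(-18.1);g=lambda x,y,z:(548.4+x*np.cos(a)-y*np.sin(a),36.8+x*np.sin(a)+y*np.cos(a),z)
for d in (0,.1,.2): 
  b=np.radians(235)-d; p=proj(c,g(61*np.cos(b),61*np.sin(b),74));print(d,p,(p-[230,120])*5)
"
```

```text
t 12.77 grinder xy -0.3 0.7 z 155.2 tooly yaw in grinder 90.27 tilt [-0. -0. -1.] w 87.6 F [ 0.7 -0.3 -0.1] M [ 0.08 -0.1   0.03] q [ 0.05  0.35  1.82 -0.    0.97 -1.21]
(np.float64(0.012450375989928267), np.float64(16.331543723260573))
0 [257.48692969 153.28911863] [137.43464843 166.44559313]
0.1 [261.39957907 147.96242675] [156.99789535 139.81213374]
0.2 [265.88607303 143.032881  ] [179.43036515 115.16440498]
```

View pics/w9z.png

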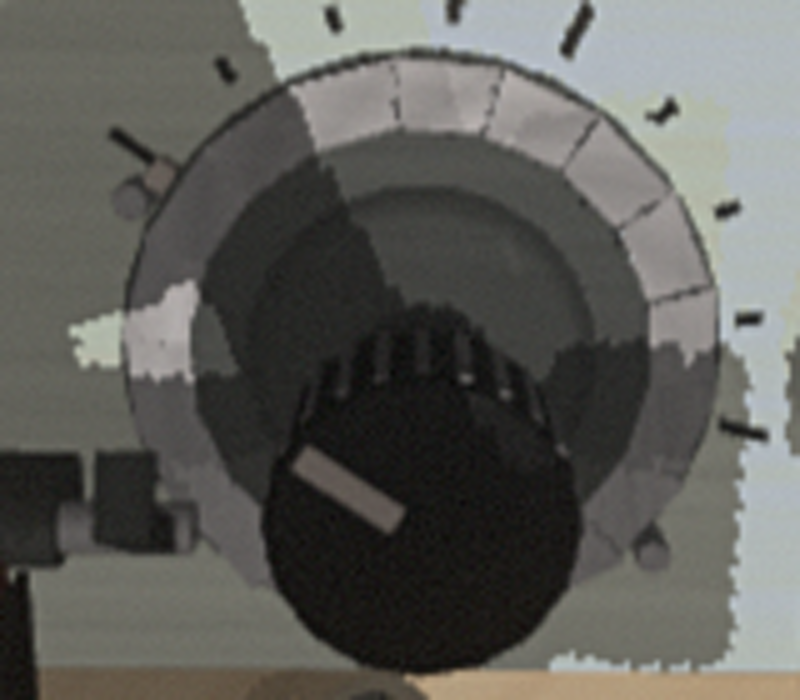

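The dial reads 0.01 rad, with the pointer on the post at the long tick. Now I go to the far (+x) side of the ball, with tool x = −grinder x and tool y = +grinder y.

carry_out(rows=[[[-0.0175, -0.018, 0], [0, 0, 0], 1], [[-0.0175, -0.018, 0], [0, 0, 0], 1], [[-0.0175, -0.018, 0], [0, 0, 0], 1], [[-0.0175, -0.018, 0], [0, 0, 0], 1], [[-0.0175, -0.018, 0], [0, 0, 0], 1], [[-0.0175, -0.018, 0], [0, 0, 0], 1], [[0, 0, 0], [0, 0, 0], 1], [[0, 0, 0], [0, 0, 0], 1], [[0, 0, 0], [0, 0, 0], 1], [[0, 0, 0], [0, 0, 0], 1]])

```text
t: 13.6
ee_pos: [614.6, -96.4, 154.9]
orientation: [-0.485, -3.102, -0.0]
ft_force: [-1.1, 0.2, -0.6]
width: 24.2
```

```bash
python3 -c "
from h import *
o=where()
im=imaging.get_image('side');crop(im,235,105,190,150,4,'pics/s10.png')"
```

```text
t 13.60 grinder xy 104.3 -106.1 z 154.9 tooly yaw in grinder 90.32 tilt [-0.002  0.    -1.   ] w 24.2 F [-1.1  0.2 -0.6] M [ 0.09 -0.14 -0.05] q [-0.17  0.45  1.66  0.    1.03 -1.44]
```

View pics/s10.png

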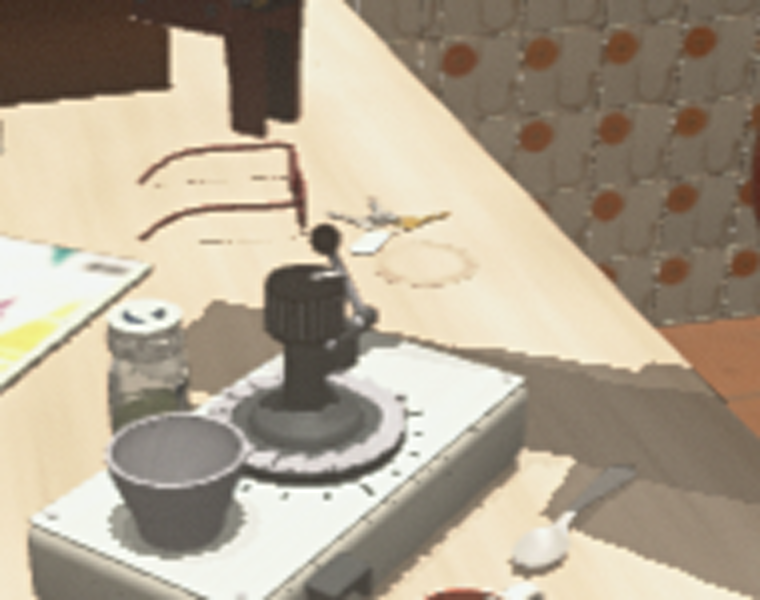

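Fingers are behind the ball and still closing, and the ball is still flipped at (325,238). Lower 77 mm, then push to −x.

carry_out(rows=[[[0, 0, 0.015], [0, 0, 0], 1], [[0, 0, 0.016], [0, 0, 0], 1], [[0, 0, 0.015], [0, 0, 0], 1], [[0, 0, 0.016], [0, 0, 0], 1], [[0, 0, 0.015], [0, 0, 0], 1], [[0, 0, 0], [0, 0, 0], 1], [[0, 0, 0], [0, 0, 0], 1], [[0, 0, 0], [0, 0, 0], 1]])

```text
t: 14.32
ee_pos: [616.0, -96.9, 79.5]
orientation: [0.485, 3.103, 0.0]
ft_force: [-0.1, 0.4, 0.8]
width: 0.6
```

carry_out(rows=[[[0.006, 0, 0], [0, 0, 0], 1], [[0.006, 0, 0], [0, 0, 0], 1], [[0.006, 0, 0], [0, 0, 0], 1], [[0.006, 0, 0], [0, 0, 0], 1], [[0.006, 0, 0], [0, 0, 0], 1], [[0.006, 0, 0], [0, 0, 0], 1], [[0.006, 0, 0], [0, 0, 0], 1], [[0.006, 0, 0], [0, 0, 0], 1], [[0.006, 0, 0], [0, 0, 0], 1], [[0.006, 0, 0], [0, 0, 0], 1], [[0.006, 0, 0], [0, 0, 0], 1], [[0.006, 0, 0], [0, 0, 0], 1]])

```text
t: 15.32
ee_pos: [546.2, -75.1, 78.6]
orientation: [-0.486, -3.103, -0.0]
ft_force: [0.6, -0.3, 0.7]
width: 0.5
```

```bash
python3 -c "
from h import *
o=where()
im=imaging.get_image('side');crop(im,235,105,190,150,4,'pics/s11.png')"
```

```text
t 15.32 grinder xy 32.7 -107.0 z 78.6 tooly yaw in grinder 90.29 tilt [-0.  0. -1.] w 0.5 F [ 0.6 -0.3  0.7] M [ 0.03 -0.15  0.01] q [-0.16  0.46  1.86  0.    0.82 -1.42]
```

View pics/s11.png

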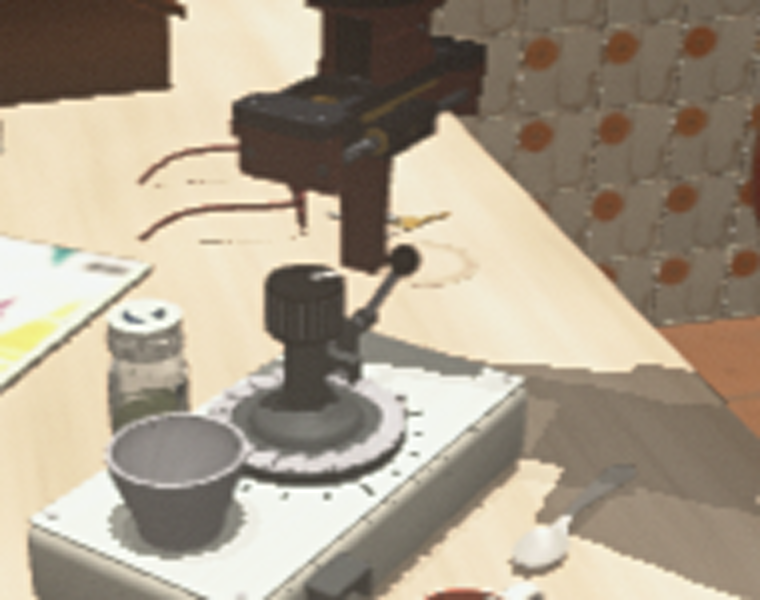

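The lever is back over, with the ball at (405,260), the same as at the start. Rise and return above the knob with the hand open.

carry_out(rows=[[[0, 0, -0.015], [0, 0, 0], 1], [[0, 0, -0.015], [0, 0, 0], 1], [[0, 0, -0.015], [0, 0, 0], 1], [[0, 0, -0.015], [0, 0, 0], 1], [[0, 0, -0.016], [0, 0, 0], 0], [[0.008, 0.027, 0], [0, 0, 0], 0], [[0.008, 0.027, 0], [0, 0, 0], 0], [[0.008, 0.027, 0], [0, 0, 0], 0], [[0.009, 0.026, 0], [0, 0, 0], 0], [[0, 0, 0], [0, 0, 0], 0], [[0, 0, 0], [0, 0, 0], 0], [[0, 0, 0], [0, 0, 0], 0]])

```text
t: 16.37
ee_pos: [548.2, 36.4, 154.6]
orientation: [-0.485, -3.104, 0.0]
ft_force: [0.4, 0.1, -0.4]
width: 50.0
```

```bash
python3 -c "
from h import *
o=where()
im=imaging.get_image('wrist');crop(im,180,100,260,170,3,'pics/w12.png')"
```

```text
t 16.37 grinder xy -0.1 -0.5 z 154.6 tooly yaw in grinder 90.33 tilt [-0. -0. -1.] w 50.0 F [ 0.4  0.1 -0.4] M [ 0.05 -0.16 -0.04] q [ 0.04  0.35  1.82 -0.    0.97 -1.22]
```

View pics/w12.png

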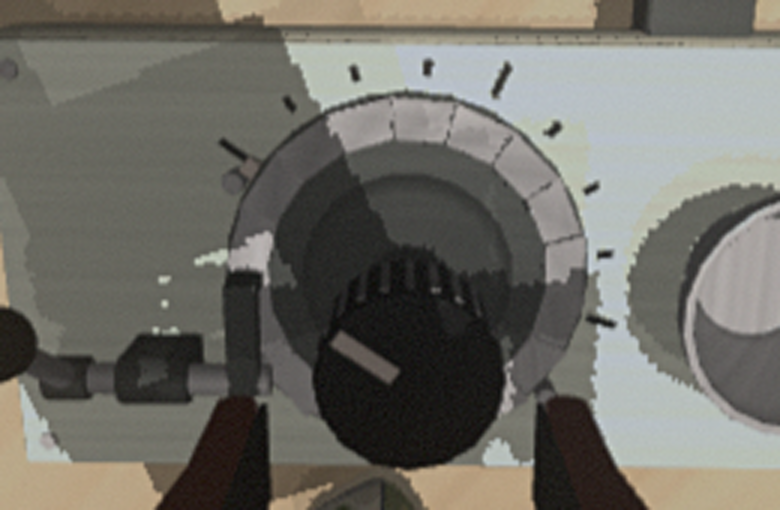

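The pointer is still at the stop post and the pawl arm lies on the disc rim at (243,320). Lower and grip.

carry_out(rows=[[[0, 0, 0], [0, 0, 0], 0], [[0, 0, 0], [0, 0, 0], 0], [[0, 0, 0], [0, 0, 0], 0], [[0, 0, 0], [0, 0, 0], 0], [[0, 0, 0.016], [0, 0, 0], 0], [[0, 0, 0.016], [0, 0, 0], 0], [[0, 0, 0.016], [0, 0, 0], 0], [[0, 0, 0.016], [0, 0, 0], 0], [[0, 0, 0], [0, 0, 0], 0], [[0, 0, 0], [0, 0, 0], 0]])

```text
t: 17.25
ee_pos: [547.7, 36.5, 90.2]
orientation: [-0.486, -3.102, 0.001]
ft_force: [-0.9, 0.7, -0.7]
width: 87.9
```

carry_out(rows=[[[0, 0, 0], [0, 0, 0], 0.5], [[0, 0, 0], [0, 0, 0], 0.6], [[0, 0, 0], [0, 0, 0], 0.7], [[0, 0, 0], [0, 0, 0], 0.7], [[0, 0, 0], [0, 0, 0], 0.7], [[0, 0, 0], [0, 0, 0], 0.7], [[0, 0, 0], [0, 0, 0], 0.7], [[0, 0, 0], [0, 0, 0], 0.7]])

```text
t: 17.92
ee_pos: [548.8, 37.8, 90.9]
orientation: [0.487, 3.103, 0.003]
ft_force: [0.6, 7.5, -0.5]
width: 43.3
```

```bash
python3 -c "
from h import *
o=where()
im=imaging.get_image('wrist');crop(im,200,180,240,160,3.3,'pics/w13z.png')"
```

```text
t 17.92 grinder xy 0.1 1.1 z 90.9 tooly yaw in grinder 90.26 tilt [ 0.001  0.002 -1.   ] w 43.3 F [ 0.6  7.5 -0.5] M [ 1.02 -0.21  0.03] q [ 0.05  0.44  1.86  0.    0.84 -1.21]
```

View pics/w13z.png

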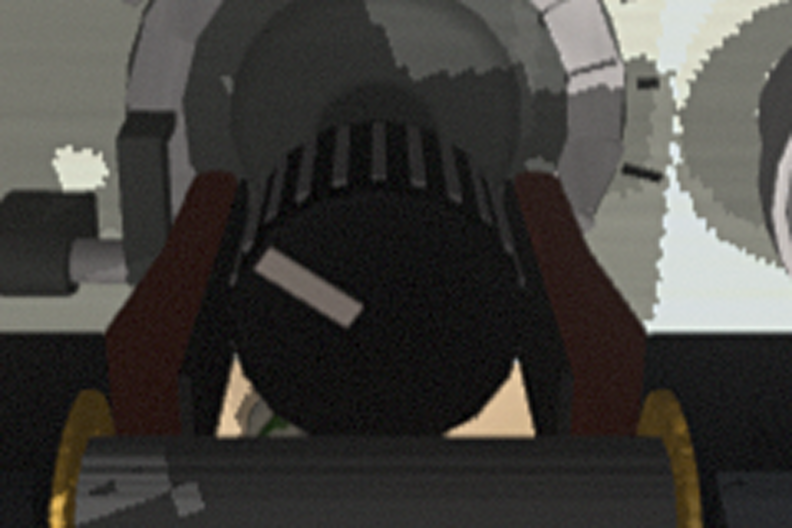

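carry_out(rows=[[[0, 0, 0], [0, 0, 0.1], 0.7], [[0, 0, 0], [0, 0, 0.1], 0.7], [[0, 0, 0], [0, 0, 0.1], 0.7], [[0, 0, 0], [0, 0, 0.1], 0.7], [[0, 0, 0], [0, 0, 0.1], 0.7], [[0, 0, 0], [0, 0, 0.1], 0.7], [[0, 0, 0], [0, 0, 0.1], 0.7], [[0, 0, 0], [0, 0, 0.1], 0.7], [[0, 0, 0], [0, 0, 0.1], 0.7], [[0, 0, 0], [0, 0, 0.1], 0.7], [[0, 0, 0], [0, 0, 0], 0.7], [[0, 0, 0], [0, 0, 0], 0.7]])

```text
t: 18.97
ee_pos: [549.2, 38.2, 91.0]
orientation: [1.916, 2.49, 0.004]
ft_force: [3.2, 8.3, -0.3]
width: 43.4
```

```bash
python3 -c "
from h import *
o=where()
im=imaging.get_image('wrist');crop(im,200,180,240,160,3.3,'pics/w14z.png')"
```

```text
t 18.97 grinder xy 0.3 1.6 z 91.0 tooly yaw in grinder 32.95 tilt [ 0.002  0.002 -1.   ] w 43.4 F [ 3.2  8.3 -0.3] M [ 1.22 -0.27 -0.01] q [ 0.05  0.44  1.86  0.    0.84 -0.21]
```

View pics/w14z.png

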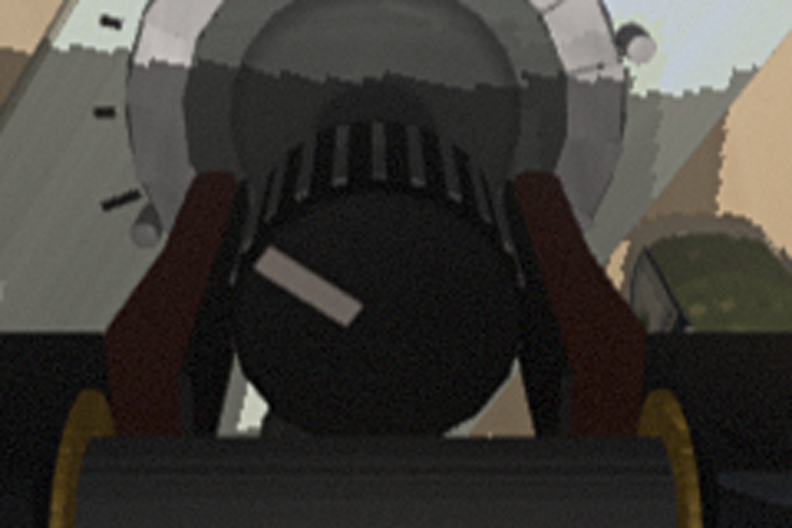

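The line sits at the same place in the image, so there was no slip. Computing the dial value now.

```bash
python3 -c "
from h import *
o=where(); c=cam('wrist',o)
print(dialang(c,(279.4,257.9),(308.2,276.4)))"
```

```text
t 19.02 grinder xy 0.3 1.6 z 91.0 tooly yaw in grinder 32.97 tilt [ 0.002  0.002 -1.   ] w 43.4 F [ 2.7  8.5 -0.2] M [ 1.18 -0.22 -0.03] q [ 0.05  0.44  1.86  0.    0.84 -0.21]
(np.float64(1.0158921377682106), np.float64(16.611368959170242))
```

carry_out(rows=[[[0, 0, 0], [0, 0, 0.1], 0.7], [[0, 0, 0], [0, 0, 0.1], 0.7], [[0, 0, 0], [0, 0, 0.1], 0.7], [[0, 0, 0], [0, 0, 0.1], 0.7], [[0, 0, 0], [0, 0, 0.09], 0.7], [[0, 0, 0], [0, 0, 0], 0.7], [[0, 0, 0], [0, 0, 0], 0.7], [[0, 0, 0], [0, 0, 0], 0.7]])

```text
t: 19.68
ee_pos: [549.5, 38.2, 91.0]
orientation: [-2.462, -1.951, -0.005]
ft_force: [3.3, 9.0, -1.7]
width: 43.6
```

```bash
python3 -c "
from h import *
o=where()
im=imaging.get_image('wrist');crop(im,200,180,240,160,3.3,'pics/w15z.png')
c=cam('wrist',o)
print(dialang(c,(279.4,257.9),(308.2,276.4)))"
```

```text
t 19.68 grinder xy 0.6 1.7 z 91.0 tooly yaw in grinder 4.89 tilt [ 0.002  0.002 -1.   ] w 43.6 F [ 3.3  9.  -1.7] M [ 1.3  -0.24  0.01] q [0.05 0.44 1.86 0.   0.84 0.28]
(np.float64(1.505095904956135), np.float64(16.606065246900183))
```

View pics/w15z.png

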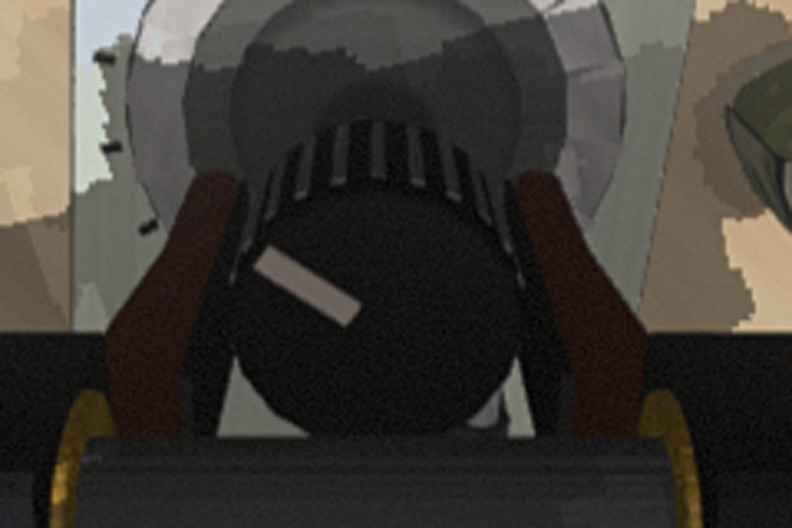

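The dial reads 1.505 rad with no slip, between click 4 (1.356) and click 5 (1.705). Release and rise.

carry_out(rows=[[[0, 0, 0], [0, 0, 0], 0], [[0, 0, 0], [0, 0, 0], 0], [[0, 0, 0], [0, 0, 0], 0], [[0, 0, 0], [0, 0, 0], 0], [[0, 0, 0], [0, 0, 0], 0], [[0, 0, 0], [0, 0, 0], 0], [[0, 0, -0.015], [0, 0, 0], 0], [[0, 0, -0.015], [0, 0, 0], 0], [[0, 0, -0.015], [0, 0, 0], 0], [[0, 0, -0.015], [0, 0, 0], 0], [[0, 0, -0.015], [0, 0, 0], 0], [[0, 0, 0], [0, 0, 0], 0]])

```text
t: 20.73
ee_pos: [550.1, 36.6, 168.4]
orientation: [2.46, 1.95, 0.006]
ft_force: [1.2, 0.4, -0.3]
width: 88.2
```

carry_out(rows=[[[0, 0, -0.015], [0, 0, 0], 0], [[0, 0, -0.015], [0, 0, 0], 0], [[-0.015, 0, -0.01], [0, 0, 0], 0], [[-0.02, 0, 0], [0, 0, 0], 0], [[-0.02, 0, 0], [0, 0, 0], 0], [[-0.02, 0, 0], [0, 0, 0], 0], [[0, 0, 0], [0, 0, 0], 0], [[0, 0, 0], [0, 0, 0], 0], [[0, 0, 0], [0, 0, 0], 0]])

```text
t: 21.48
ee_pos: [531.1, -36.0, 205.2]
orientation: [-2.462, -1.951, 0.0]
ft_force: [-0.3, -0.7, -0.7]
width: 87.8
```

```bash
python3 -c "
from h import *
o=where()
im=imaging.get_image('wrist');cv2.imwrite('pics/w16.png',im[:,:,::-1]);crop(im,200,0,260,200,3,'pics/w16z.png')
im=imaging.get_image('side');crop(im,235,105,190,150,4,'pics/s16.png')"
```

```text
t 21.48 grinder xy 6.1 -74.5 z 205.2 tooly yaw in grinder 4.89 tilt [-0.001  0.    -1.   ] w 87.8 F [-0.3 -0.7 -0.7] M [ 0.   -0.09  0.  ] q [-0.09  0.26  1.81  0.    1.07  0.14]
```

View pics/w16z.png

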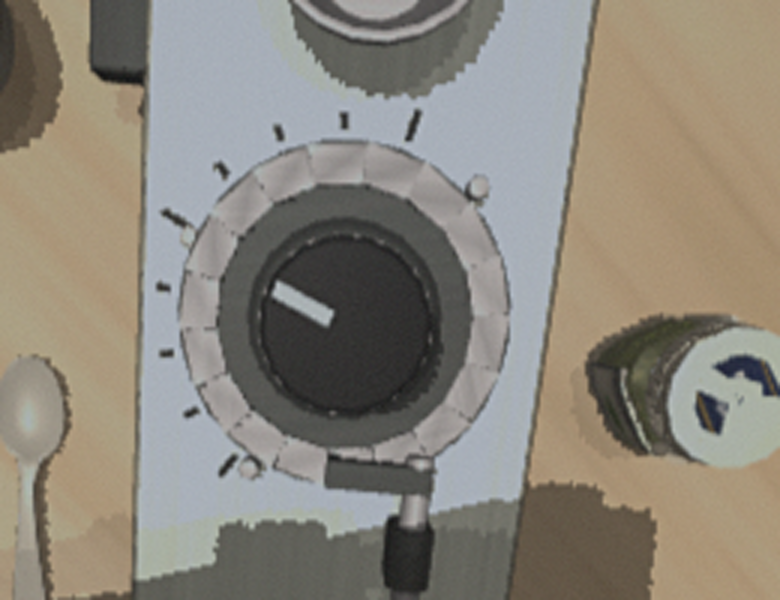

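View pics/s16.png

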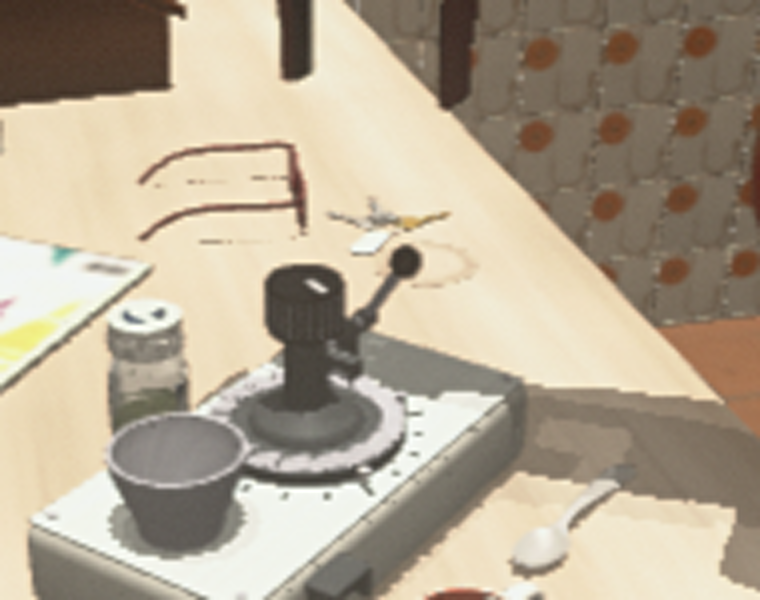

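```bash
python3 -c "
from h import *
o=where(); c=cam('wrist',o)
print('line',dialang(c,(200+274/3,288/3),(200+332/3,318/3)))
a=np.radians(-18.1)
p=onz(c,(200+186/3,237/3),74)-[548.4,36.8,0]; print('pointer dial',235-(np.degrees(np.arctan2(p[1],p[0]))+18.1), np.linalg.norm(p[:2]))
import workcell; workcell.close_job()"
```

```text
t 21.58 grinder xy 6.2 -74.1 z 205.3 tooly yaw in grinder 4.96 tilt [-0.  0. -1.] w 88.0 F [-0.1  0.5 -0.7] M [-0.04 -0.03 -0.03] q [-0.09  0.26  1.81  0.    1.07  0.14]
line (np.float64(1.3344263174516104), np.float64(16.123166689014106))
pointer dial 79.353236240254 57.25148971828908
the job is handed in; nothing more can be done
```

The grinder is set to four clicks and the job is handed in; the arm finished at about 21.6 s, and `close_job()` gave no verdict. I flipped the lever off, turned the dial anticlockwise from click 6 to its stop, and flipped the lever back. I then turned the dial clockwise to about 1.50 rad and let go, and it fell back.

**Last checks**
- **Dial:** it read 0.01 rad at the stop. At the end the white line gives 1.33 rad and the pointer 1.385 rad, against 1.36 for click 4. The two differ by 0.05 rad, but both lie within 1.27–1.47.
- **Pawl:** the ball is back where it was at the start in the side view, so the pawl is on the teeth. I judged this by eye from the ball and did not measure the pawl angle.
- **Bystanders:** the jar and teaspoon look unmoved in the last pictures. The cup is mostly out of view there, but nothing went near it.
- **Contact:** the hand is clear of everything, with the force reading near 0.

**What disagreed:** the cameras showed the finger ends about 40 mm short of the stated TCP. My first lever push therefore passed above the ball without touching it. I allowed for the 40 mm from then on.

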